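# Dock and bolt a radio unit, zero the peak pointer

## Task

Get the test bay ready for its next run: push the finned radio unit along its lane until it is fully home against the dock's back stop, and then slide the dock's barrel bolt all the way through the keeper on the unit's side. Also turn the peak pointer on the load meter back to its zero stop, and leave the tester, the cup and the screwdriver where they are.

Things in the scene. Friction and masses are not known exactly. Their poses are not given: they have to be found in the camera images.
- dock: fixed dark steel dock plate, 250 (x) x 335 (y) x 12 mm; origin at the centre of its underside, x towards the back stop, y towards the bolt. Its lane for the unit runs along x at y = -97.5 mm between two guides 18 mm high above the plate, ending at a back stop 30 mm high.
- dock_home (a point): point on the dock where the unit's origin must come: its axes are the dock's, 12 mm above the bench
- unit: loose white and aluminium finned radio unit, 150 (x) x 110 (y) x 65 mm, 0.5 to 0.9 kg, standing on smooth nylon runners in the dock lane, drawn 35 to 75 mm out in the dock's -x direction; origin at the centre of its underside, axes as the dock's
- unit_bar (a point): centre of the unit's carrying bar: a flat-sided bar along y, 14 mm wide (x), 12 mm high, 100 mm long, on two posts 46 mm either side of the centre, its middle 95 mm above the unit's underside (30 mm above the fins)
- unit_keeper (a point): centre of the hole in the steel keeper ear on the unit's +y side: hole 18 (x) x 17 mm high, ear 10 mm thick in y with its middle 92 mm from the unit's centre line, top 56 mm above the unit's underside
- bolt_tip (a point): rounded tip of the barrel bolt, a steel rod 12 mm in diameter and 152 mm long running from here along the dock's +y
- bolt_handle (a point): grip point on the bolt's upright round handle: 16 mm in diameter, standing on the rod 80 mm behind the tip, its top 16 mm above this point, the rod 34 mm below this point
- bolt (a joint): travel of the bolt in m: 0 drawn back, grows as it slides in the dock's -y direction towards the unit, 0.046 fully thrown at its stop; friction about 2.5 N. The bolt lies along the dock's y at x = +30 mm, axis 52 mm above the bench, in two straps whose tops are 68 mm above the bench
- meter: fixed black load meter, 115 x 115 x 50 mm, with a white dial on top; origin at the centre of its underside; the zero mark, a longer tick with a steel stop pin beside it, lies on the dial towards its +x. It stands to the left or to the right of the dock
- peak_grip (a point): grip point on the axis of the peak pointer knob, 82 mm above the bench: a grey bar 14 mm wide, 44 mm long, centred on the axis, from 62 to 90 mm above the bench, with a thin pointer nose reaching 40 mm from the axis. Its x axis runs from the grip to the pointer's nose
- peak (a joint): angle of the peak pointer in rad: 0 at its zero stop (nose towards the meter's +x), grows clockwise seen from above; starts between 0.6 and 1.3; turns against slight friction and stays where it is left
- tester: loose blue hand-held tester, 115 x 115 x 45 mm, on the other side of the dock from the meter; origin at the centre of its underside; leave alone
- cup: loose white paper-look cup, 76 mm wide, 85 mm high; origin at the centre of its underside; leave alone
- driver: loose screwdriver, 190 mm long, black handle; lying on the bench; leave alone
There are look-alikes about, which are no part of the job. What is shaped like the meter but blue or yellow is not meant. Leave any pink look-alike of the unit alone.

How it is judged:
By the outcome, as a careful person would: the job done as asked, in the order asked, and still so for the second after the job is handed in, with the robot touching nothing.
It also fails if it takes over 58 s, if anything falls off the work surface, if the arm or the gripper's body presses on something with over 40 N, if the wrist force passes 120 N, or if a joint passes its speed limit or range.

## Robot

A 6-joint arm with a two-finger parallel gripper is mounted at the origin on the work surface. World frame = base frame: x ahead of the robot, y to its left, z up, the work surface at z = 0. Lengths are in m, angles in degrees, forces in N, time in s.
With the tool pointing down it reaches from about 0.25 to 0.725 m from the base axis. Payload 9.7 kg.
Tool frame: the origin (TCP) lies between the finger pads; the fingertips stand 19 mm ahead of it and the grasp point (between the pads) is the TCP; z points along the fingers, y is the line along which they close (so a half turn about z gives the same grasp; the last joint's range is limited). The gripper opens to 85 mm and grips with 20 to 120 N. Pads are 22 mm wide; open, the fingers measure 114 mm over their backs; the gripper's body (76 mm by 85 mm) begins 54 mm behind the grasp point. The pads swing forward as they close: fully open they stand 13 mm farther back than shut.
Start: joints at [-66.291, 4.979, 10.078, 95.1, 0, 90], TCP at [0.221, -0.504, 0.25] pointing down, gripper open.
Joint ranges: [-179.16, 179.16], [-48.56, 103.87], [-65.8, 70.77], [-126.05, 130.52], [-82.76, 87.17], [-180, 180]. Speed limits (degrees/s): [127.2, 127.2, 147.25, 180, 180, 180].

## Interface

Orientations are given as [roll, pitch, yaw] about the fixed x, y, z axes, in that order (R = Rz(yaw) Ry(pitch) Rx(roll)).
In Python, from workcell import telemetry, camera, calibration, workorder gives the robot as it stands.
- The arm moves only by the tool play_rows, never from a script. Its argument "increments" is a list of rows, each a list of 3 entries, a list of its own where there are three numbers: the shift along the tool's x, y, z in mm, then the turn, a rotation vector about the tool's x, y, z in degrees, then the closure, from 0 (fully open) to 1 (shut). In form: [[[x, y, z], [ax, ay, az], jaw], ...]. A call has 1 to 20 rows; each row is the pose to reach, as a shift and turn from the pose commanded when the call began, along the tool's axes at that moment; what a row does not reach only later rows make up. A row lasts 1/10 s, in which the tool goes at most 50 mm and 8.59 degrees, less where a joint would pass 70% of its speed; a pose out of reach is approached as far as the arm can. A call with a gripper value outside its range is refused whole. The fingers move at their own pace and stop on an object; "grip_force" is the grip in N (left out, the last holds). Time passes only in rows, so rows that repeat a pose let the fingers close. It gives the time, the measured TCP pose, the force, the opening and the grip force at its end, in the units of the state.
- telemetry.get_obs(): the state, without advancing time (a new reading comes with each control period).
- camera(name): name is "side" or "top"; returns (picture, depth): 400x640x3 uint8, red, green, blue; 400x640 float32, m along the optical axis (not along the pixel's ray), 0 where there is no reading.
- calibration(name): a dict with "vertical_fov" (degrees; the focal length in pixels is half the picture's height over the tangent of half this angle, whatever the lens; pixels are square), "cx", "cy" (the principal point, pixels), "rvec" (rotation vector, rad) and "tvec" (3), from world to camera coordinates, as OpenCV has them. Camera axes: x right, y down, z forward; pixel columns grow to the right and rows downward; lengths in m; the calibration is good to about 2 mm. A picture is of the moment at which its call begins. calibration takes no time and is no camera call.
- workorder.job_done(): hands the job in; it is judged then, once.
The state is a dict: "time": time; "q": joint angles; "qd": joint speeds; "joint_efforts": joint torques, N m; "ee_pos": TCP position; "tcp_rot": TCP orientation; "wrist_force": force on the tool from outside, world axes, zero at the start; "torque": the same for the moment, N m; "opening": finger opening in m; "grasp_force": force on a finger pad.
Only numpy, scipy, OpenCV 4.12 (cv2) and the standard library are available. Lean on these libraries where they do the work, as an engineer would, in place of code of your own. Each camera call takes 0.05 s, during which the arm holds its last target. There are 200 camera calls.

## Working session

There is one attempt and no reset: what is moved stays moved. The work goes in short steps, Python scripts to look and compute and a tool call to move; the robot and the scene stay as the last step left them, time stands still between calls to the robot, and variables do not carry over. Pictures are saved under pics/ and viewed, at most 10 in all, crops included, and the job is handed in when it is done.

Besides the shell and the picture viewer there is one more tool, called after "Call:" as a command line: name --argument value ..., lists and objects as JSON in quotes. play_rows: Moves the arm, as the interface text tells. Its arguments: {"type":"object","properties":{"increments":{"type":"array"},"grip_force":{"type":"number"}},"required":["increments"]}

```bash
mkdir -p pics; ls; cat > h.py <<'E'
import numpy as np, cv2
from workcell import telemetry, camera, calibration, workorder
def cal(n):
    c=calibration(n); f=200/np.tan(np.radians(c['vertical_fov'])/2)
    R=cv2.Rodrigues(np.array(c['rvec'],float))[0]; t=np.array(c['tvec'],float).ravel()
    return f,c['cx'],c['cy'],R,t,c
def ray(n,u,v,z):
    f,cx,cy,R,t,_=cal(n); d=R.T@np.array([(u-cx)/f,(v-cy)/f,1]); o=-R.T@t
    return o+d*(z-o[2])/d[2]
def cloud(n,D):
    f,cx,cy,R,t,_=cal(n); v,u=np.mgrid[:400,:640]
    P=np.stack([(u-cx)/f*D,(v-cy)/f*D,D],-1)-t
    return P@R
def proj(n,p):
    f,cx,cy,R,t,_=cal(n); q=R@np.array(p,float)+t
    return f*q[0]/q[2]+cx,f*q[1]/q[2]+cy
def snap(n):
    I,D=camera(n); np.savez('last_'+n,I=I,D=D); return I,D
E
python3 - <<'E'
from h import *
for n in('top','side'):
    I,D=snap(n); cv2.imwrite(f'pics/{n}1.png',I[...,::-1]); print(n,cal(n)[5], -cal(n)[3].T@cal(n)[4])
print(telemetry.get_obs())
E
```

```text
pics
top {'vertical_fov': 57.11511006184203, 'cx': 318.7784085683964, 'cy': 198.75791266882658, 'rvec': array([ 2.23905586, -1.97465319,  0.20324899]), 'tvec': array([0.03469611, 0.51057007, 1.08752316])} [0.27527155 0.07302779 1.1676835 ]
side {'vertical_fov': 42.09029921726825, 'cx': 315.98744310470596, 'cy': 203.60183126016847, 'rvec': array([ 2.36759299, -0.43243623,  0.1439233 ]), 'tvec': array([-0.44192612,  0.23318453,  1.77940372])} [ 0.08179927 -1.12550477  1.46372785]
{'time': 0.1, 'q': array([-6.62910280e+01,  5.00673682e+00,  1.00385057e+01,  9.50972390e+01,
       -1.66077859e-03,  9.00005677e+01]), 'qd': array([ 0.00048859, -0.06001119,  0.04320378,  0.13073083, -0.06439443,
        0.01480961]), 'joint_efforts': array([-1.78676277e-03, -5.21563661e+01,  4.65652585e+01,  1.59914733e-02,
       -1.16110641e-07,  2.90041203e-05]), 'ee_pos': array([ 0.22107428, -0.50342624,  0.24966119]), 'tcp_rot': array([-1.79934530e+02,  1.66142619e-03,  2.37084062e+01]), 'wrist_force': array([-0.7361179 ,  0.39198653,  0.03676893]), 'torque': array([-0.02037587,  0.00424452, -0.07639886]), 'grasp_force': 0.0, 'opening': 0.08556162865236135}
```

View pics/top1.png

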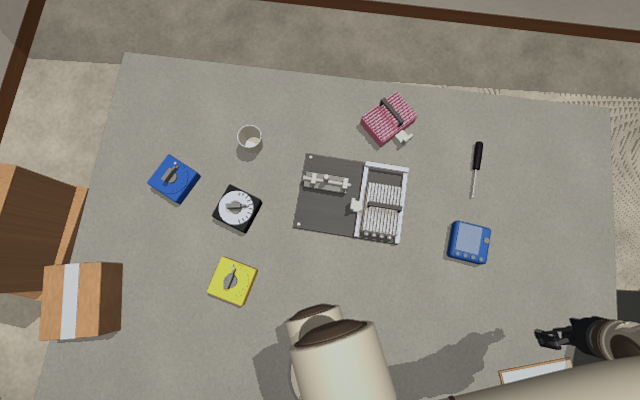

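View pics/side1.png

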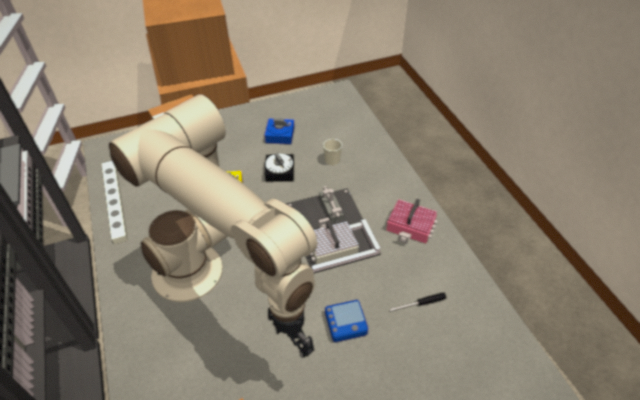

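Candidates, all in the top view:
- **Unit:** the white unit at (383,208) in the dock lane is the one I want. The pink look-alike is at (388,120).
- **Meter:** the black one at (237,208) is the one I want. The look-alikes are blue at (174,179), yellow at (232,281), and the blue tester at (469,242).
- **Bolt:** there is only one, at (325,182).

The dock's x axis points up in the image, and its y axis points left.

```bash
python3 - <<'E'
from h import *
L=np.load('last_top.npz'); I,D=L['I'],L['D']
c=I[140:255,205:420,::-1]; cv2.imwrite('pics/crop1.png',cv2.resize(c,None,fx=3.7,fy=3.7,interpolation=cv2.INTER_CUBIC)[:600,:800])
P=cloud('top',D); hsv=cv2.cvtColor(I,cv2.COLOR_RGB2HSV)
v,u=np.mgrid[:400,:640]
roi=lambda a,b,c,d:(u>=a)&(u<=b)&(v>=c)&(v<=d)
Z=P[...,2]
print('bench z',np.median(Z[roi(420,440,150,220)]),'plate',np.median(Z[roi(310,345,210,225)]))
def comp(m,name):
    q=P[m]; r=cv2.minAreaRect((q[:,:2]*1000).astype(np.float32)); print(name,m.sum(),'mean',q.mean(0).round(4),'z',q[:,2].min().round(3),q[:,2].max().round(3),'rect',np.round(r[0],1),np.round(r[1],1),round(r[2],1))
comp(roi(355,412,160,245)&(Z>.1),'bar')
comp(roi(360,412,160,245)&(Z>.06)&(Z<.09),'fins')
comp(roi(300,356,165,200)&(Z>.085),'handle')
comp(roi(345,362,190,220)&(Z>.055),'keeper')
comp(roi(212,265,180,235)&(Z>.07),'knob')
comp(roi(212,265,180,235)&(Z>.035)&(Z<.06),'meter')
comp(roi(290,412,145,250)&(Z>.006),'dock all')
comp(roi(296,356,150,240)&(Z>.006)&(Z<.02),'plate')
E
```

```text
bench z 0.0006836611529909922 plate 0.012760670711315421
bar 195 mean [ 0.4797 -0.0844  0.1829] z 0.1 1.168 rect [411.6 -11. ] [ 78.7 310.5] 44.1
fins 1556 mean [ 0.492  -0.0948  0.0707] z 0.06 0.09 rect [495.6 -95. ] [107.1 150.2] 87.5
handle 38 mean [0.5152 0.0835 0.2713] z 0.087 1.168 rect [422.6  75.7] [294.3  15.4] 4.0
keeper 46 mean [ 0.4898 -0.0059  0.0909] z 0.055 1.168 rect [387.8   8.8] [ 57.3 252.8] 73.1
knob 106 mean [0.4292 0.3228 0.1786] z 0.07 1.168 rect [374.1 215.2] [344.1  39.3] 61.7
meter 1213 mean [0.4416 0.3472 0.0521] z 0.035 0.06 rect [443.8 349.8] [115.6 114.7] 70.7
dock all 8180 mean [ 0.5209 -0.0008  0.0393] z 0.006 1.168 rect [498.4 -12.4] [424.4 396.2] 6.4
plate 3532 mean [0.5177 0.0725 0.0127] z 0.006 0.02 rect [529.9  80.2] [276.8 198.1] 6.1
```

View pics/crop1.png

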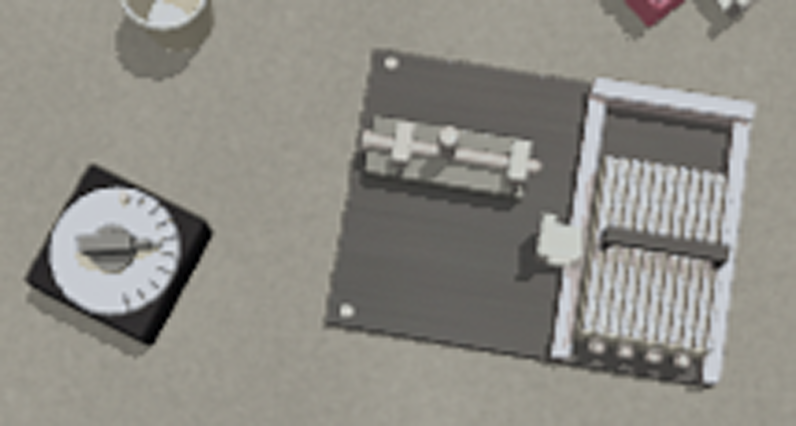

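The crop confirms the choices: the black meter has its steel pin near crop (125,200) and its pointer nose near (155,245). The keeper is at (560,240), the bar at (665,245) and the bolt handle at (449,137).

```bash
python3 - <<'E'
from h import *
L=np.load('last_top.npz'); I,D=L['I'],L['D']
P=cloud('top',D); v,u=np.mgrid[:400,:640]
roi=lambda a,b,c,d:(u>=a)&(u<=b)&(v>=c)&(v<=d)&(D>0)
Z=P[...,2]
def comp(m,name):
    q=P[m]; r=cv2.minAreaRect((q[:,:2]*1000).astype(np.float32)); print(name,m.sum(),'mean',q.mean(0).round(4),'z',q[:,2].min().round(3),q[:,2].max().round(3),'rect',np.round(r[0],1),np.round(r[1],1),round(r[2],1))
    return q
comp(roi(355,412,160,245)&(Z>.1)&(Z<.13),'bar')
comp(roi(360,412,160,245)&(Z>.065)&(Z<.085),'fins')
comp(roi(300,356,165,200)&(Z>.09)&(Z<.12),'handle')
comp(roi(300,352,165,200)&(Z>.045)&(Z<.08),'rod+straps')
comp(roi(345,362,190,220)&(Z>.055)&(Z<.08),'keeper')
k=comp(roi(212,265,180,235)&(Z>.08)&(Z<.1),'knob')
comp(roi(212,265,180,235)&(Z>.055)&(Z<.075),'nose?')
comp(roi(212,265,180,235)&(Z>.043)&(Z<.06),'meter')
# dock edges: rays of crop corner pixels
for n,(a,b),z in [('TL',(374,50),.012),('BL',(327,325),.012),('stopTR',(755,100),.042),('stopTL',(594,80),.042),('gBR',(717,384),.03),('gBL',(562,357),.03),
  ('screw1',(391,63),.012),('screw2',(347,311),.012),('barL',(604,239),.113),('barR',(725,250),.113),('handle top',(449,136),.102),('tip',(538,165),.052),('rod end',(368,138),.052),('pin',(125,200),.055),('nose',(158,246),.066),('knobL',(80,244),.09),('knobR',(130,241),.09),('earTL',(543,214),.068),('earR',(583,240),.068),('earBL',(540,258),.068)]:
    print(n,(ray('top',205+a/3.7,140+b/3.7,z)*1000).round(1))
E
```

```text
bar 182 mean [ 0.4943 -0.0957  0.1126] z 0.1 0.118 rect [495.4 -96. ] [99.2 15.2] 88.5
fins 1131 mean [ 0.4923 -0.0959  0.0734] z 0.065 0.084 rect [494.5 -95.2] [106.6 148.1] 87.7
handle 30 mean [0.5605 0.0854 0.1043] z 0.09 0.113 rect [561.1  85.5] [12.9 15. ] 32.7
rod+straps 320 mean [0.5588 0.0793 0.0594] z 0.045 0.077 rect [558.3  71.3] [169.4  64.3] 75.8
keeper 45 mean [ 0.4946 -0.0076  0.067 ] z 0.055 0.073 rect [480.5 -15.2] [75.8 23.6] 30.7
knob 76 mean [0.4435 0.3486 0.0899] z 0.08 0.094 rect [443.7 344.2] [13.9 52.6] 7.2
nose? 269 mean [0.4414 0.3486 0.0588] z 0.055 0.075 rect [444.4 350.7] [103. 102.] 73.8
meter 1193 mean [0.4419 0.348  0.0523] z 0.043 0.06 rect [443.8 349.8] [115.5 114.7] 70.6
TL [655.9 159.6  12. ]
BL [407.2 167.   12. ]
stopTR [ 642.6 -174.    42. ]
stopTL [643.  -34.6  42. ]
gBR [ 396.9 -163.8   30. ]
gBL [403.1 -33.2  30. ]
screw1 [645.8 143.   12. ]
screw2 [421.3 151.7  12. ]
barL [490.6 -48.7 113. ]
barR [ 493.8 -144.2  113. ]
handle top [561.6  83.  102. ]
tip [559.4   5.8  52. ]
rod end [564.7 151.4  52. ]
pin [485.3 345.8  55. ]
nose [448.4 309.7  66. ]
knobL [438.3 367.1  90. ]
knobR [445.8 327.5  90. ]
earTL [514.4  -1.8  68. ]
earR [496.8 -36.8  68. ]
earBL [477.4  -3.3  68. ]
```

```bash
cat > mv.py <<'E'
import sys
from h import *
from scipy.spatial.transform import Rotation as Ro
def go(x,y,z,yaw):
    s=telemetry.get_obs(); R=Ro.from_euler('xyz',s['tcp_rot'],degrees=True)
    d=R.inv().apply(np.array([x,y,z])-s['ee_pos']*1000)
    w=(R.inv()*Ro.from_euler('xyz',[180,0,yaw],degrees=True)).as_rotvec(degrees=True)
    print('t',round(s['time'],2),'pos',(s['ee_pos']*1000).round(1),'rot',s['tcp_rot'].round(2),'F',s['wrist_force'].round(1),'open',round(s['opening'],4)); print('shift',d.round(1),'turn',w.round(2))
go(*map(float,sys.argv[1:5]))
E
python3 mv.py 494 -99 200 88
```

```text
t 0.1 pos [ 221.1 -503.4  249.7] rot [-179.93    0.     23.71] F [-0.7  0.4  0. ] open 0.0856
shift [ 412.5 -260.5   49.9] turn [-6.000e-02 -4.000e-02 -6.429e+01]
```

Call:
play_rows --increments '[[[41, -26, 0], [0, 0, -6], 0], [[82, -52, 0], [0, 0, -12], 0], [[123, -78, 0], [0, 0, -18], 0], [[164, -104, 0], [0, 0, -24], 0], [[205, -130, 0], [0, 0, -30], 0], [[246, -156, 0], [0, 0, -36], 0], [[287, -182, 0], [0, 0, -42], 0], [[328, -208, 0], [0, 0, -48], 0], [[370, -234, 20], [0, 0, -54], 0], [[412, -260, 40], [0, 0, -60], 0], [[412, -260, 50], [0, 0, -64.3], 0], [[412, -260, 50], [0, 0, -64.3], 0], [[412, -260, 50], [0, 0, -64.3], 0], [[412, -260, 50], [0, 0, -64.3], 0]]'

```text
time: 1.5
ee_pos: [0.4937, -0.1008, 0.2013]
tcp_rot: [179.9, 0.0, 87.8]
wrist_force: [-0.6, -0.7, 0.0]
opening: 0.0855
grasp_force: 0.0
```

```bash
python3 mv.py 494 -99 108 88; python3 - <<'E'
from h import *
I,D=snap('side')
a=np.array(proj('side',[.494,-.099,.11])).astype(int); print(a)
c=I[max(a[1]-75,0):a[1]+75,a[0]-100:a[0]+100,::-1]; cv2.imwrite('pics/s2.png',cv2.resize(c,None,fx=4,fy=4,interpolation=cv2.INTER_CUBIC))
E
```

```text
t 1.5 pos [ 493.7 -100.8  201.3] rot [1.7994e+02 2.0000e-02 8.7830e+01] F [-0.6 -0.7  0. ] open 0.0855
shift [ 1.8  0.1 93.3] turn [ 0.06  0.02 -0.17]
[331 231]
```

View pics/s2.png

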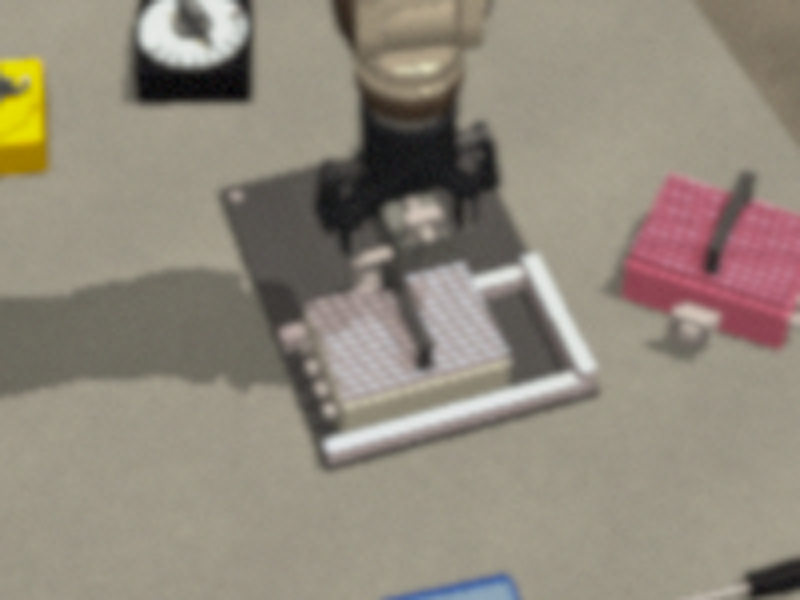

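The close view shows the gripper above the white unit, its fingers straddling the bar (crop (410,300)) along x. The pink look-alike at (710,260) is well clear. I'll descend and grip.

Call:
play_rows --increments '[[[2, 0, 20], [0, 0, 0], 0], [[2, 0, 45], [0, 0, 0], 0], [[2, 0, 70], [0, 0, 0], 0], [[2, 0, 85], [0, 0, 0], 0], [[2, 0, 92], [0, 0, 0], 0], [[2, 0, 92], [0, 0, 0], 0], [[2, 0, 92], [0, 0, 0], 0.5], [[2, 0, 92], [0, 0, 0], 1], [[2, 0, 92], [0, 0, 0], 1], [[2, 0, 92], [0, 0, 0], 1], [[2, 0, 92], [0, 0, 0], 1], [[2, 0, 92], [0, 0, 0], 1], [[2, 0, 92], [0, 0, 0], 1], [[2, 0, 92], [0, 0, 0], 1]]' --grip_force 30

```text
time: 2.95
ee_pos: [0.4941, -0.0979, 0.1086]
tcp_rot: [180.0, 0.0, 88.0]
wrist_force: [1.3, 0.8, 3.8]
opening: 0.0133
grasp_force: 34.6
```

```bash
python3 mv.py 534 -102 108 88
```

```text
t 2.95 pos [494.1 -97.9 108.6] rot [179.96   0.    88.01] F [1.3 0.8 3.8] open 0.0133
shift [-2.7 40.   0.6] turn [0.04 0.   0.01]
```

Call:
play_rows --increments '[[[0, 5, 0], [0, 0, 0], 1], [[0, 10, 0], [0, 0, 0], 1], [[0, 15, 0], [0, 0, 0], 1], [[0, 20, 0], [0, 0, 0], 1], [[0, 25, 0], [0, 0, 0], 1], [[0, 30, 0], [0, 0, 0], 1], [[0, 35, 0], [0, 0, 0], 1], [[0, 40, 0], [0, 0, 0], 1], [[0, 44, 0], [0, 0, 0], 1], [[0, 46, 0], [0, 0, 0], 1], [[0, 46, 0], [0, 0, 0], 1], [[0, 46, 0], [0, 0, 0], 1]]'

```text
time: 4.15
ee_pos: [0.5399, -0.0995, 0.1086]
tcp_rot: [-180.0, 0.0, 88.0]
wrist_force: [-1.6, 0.4, 5.0]
opening: 0.0135
grasp_force: 34.8
```

Call:
play_rows --increments '[[[0, 2, 0], [0, 0, 0], 1], [[0, 4, 0], [0, 0, 0], 1], [[0, 6, 0], [0, 0, 0], 1], [[0, 7, 0], [0, 0, 0], 1], [[0, 8, 0], [0, 0, 0], 1], [[0, 9, 0], [0, 0, 0], 1], [[0, 9, 0], [0, 0, 0], 1]]'

```text
time: 4.85
ee_pos: [0.5485, -0.0998, 0.1086]
tcp_rot: [-180.0, 0.0, 88.0]
wrist_force: [-3.6, 0.1, 6.2]
opening: 0.0132
grasp_force: 34.9
```

Call:
play_rows --increments '[[[0, 1, 0], [0, 0, 0], 1], [[0, 2, 0], [0, 0, 0], 1], [[0, 3, 0], [0, 0, 0], 1], [[0, 3, 0], [0, 0, 0], 1]]'

```text
time: 5.25
ee_pos: [0.5515, -0.0999, 0.1086]
tcp_rot: [-180.0, 0.0, 88.0]
wrist_force: [-3.5, -0.0, 5.7]
opening: 0.0131
grasp_force: 34.9
```

Call:
play_rows --increments '[[[0, 1, 0], [0, 0, 0], 1], [[0, 2, 0], [0, 0, 0], 1], [[0, 3, 0], [0, 0, 0], 1], [[0, 3, 0], [0, 0, 0], 1]]'

```text
time: 5.65
ee_pos: [0.554, -0.0999, 0.1086]
tcp_rot: [-179.9, -0.0, 88.0]
wrist_force: [-6.4, 1.8, 8.0]
opening: 0.0135
grasp_force: 35.2
```

Call:
play_rows --increments '[[[0, 1, 0], [0, 0, 0], 1], [[0, 2, 0], [0, 0, 0], 1], [[0, 2, 0], [0, 0, 0], 1]]'

```text
time: 5.95
ee_pos: [0.5542, -0.0998, 0.1086]
tcp_rot: [-179.7, -0.0, 88.0]
wrist_force: [-18.3, 1.6, 13.2]
opening: 0.0129
grasp_force: 35.9
```

Call:
play_rows --increments '[[[0, 0, 0], [0, 0, 0], 0.6], [[0, 0, 0], [0, 0, 0], 0.6], [[0, 0, 0], [0, 0, 0], 0.6], [[0, 0, -10], [0, 0, 0], 0.4], [[0, 0, -30], [0, 0, 0], 0.4], [[0, 0, -60], [0, 0, 0], 0.4], [[0, 0, -60], [0, 0, 0], 0.4]]'

```text
time: 6.65
ee_pos: [0.5585, -0.1003, 0.1731]
tcp_rot: [179.6, 0.1, 88.0]
wrist_force: [0.7, -0.3, -0.5]
opening: 0.0516
grasp_force: 0.0
```

```bash
python3 mv.py 560 84 168 88; python3 - <<'E'
from h import *
I,D=snap('top')
c=I[145:260,290:430,::-1]; cv2.imwrite('pics/t3.png',cv2.resize(c,None,fx=5,fy=5,interpolation=cv2.INTER_CUBIC))
E
```

```text
t 6.65 pos [ 558.5 -100.3  173.1] rot [1.7964e+02 5.0000e-02 8.8010e+01] F [ 0.7 -0.3 -0.5] open 0.0516
shift [184.3  -4.9   4.9] turn [0.36 0.05 0.01]
```

View pics/t3.png

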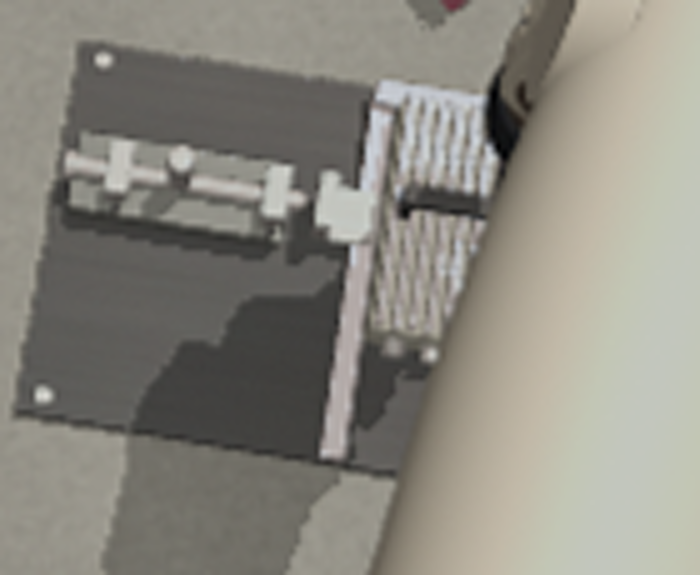

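The unit's front end reaches the back stop at crop (440,95), and the keeper at (345,207) lines up with the bolt rod. Next I'll move above the handle and re-measure the bar with the arm clear.

Call:
play_rows --increments '[[[45, -1, 0], [0, 0, 0], 0.4], [[90, -2, 0], [0, 0, 0], 0.4], [[135, -4, 0], [0, 0, 0], 0.4], [[165, -5, 0], [0, 0, 0], 0.4], [[182, -5, 0], [0, 0, 0], 0.4], [[182, -5, 0], [0, 0, 0], 0.4], [[182, -5, 0], [0, 0, 0], 0.4]]'

```text
time: 7.4
ee_pos: [0.5582, 0.0815, 0.1679]
tcp_rot: [-180.0, 0.0, 88.0]
wrist_force: [-0.4, 0.3, 0.5]
opening: 0.0514
grasp_force: 0.0
```

```bash
python3 mv.py 560 84 93 88; python3 - <<'E'
from h import *
I,D=snap('top'); P=cloud('top',D); Z=P[...,2]
X,Y=P[...,0],P[...,1]
m=(D>0)&(Z>.1)&(Z<.125)&(X>.5)&(X<.6)&(Y<-.03)&(Y>-.16); q=P[m]
print(m.sum(),q.mean(0).round(4) if m.sum() else '',cv2.minAreaRect((q[:,:2]*1000).astype(np.float32)))
m=(D>0)&(Z>.068)&(Z<.085)&(X>.4)&(X<.7)&(Y<-.03)&(Y>-.17); q=P[m]; print(cv2.minAreaRect((q[:,:2]*1000).astype(np.float32)))
c=I[145:260,290:430,::-1]; cv2.imwrite('pics/t4.png',cv2.resize(c,None,fx=5,fy=5,interpolation=cv2.INTER_CUBIC))
E
```

```text
t 7.4 pos [558.2  81.5 167.9] rot [-1.7997e+02  3.0000e-02  8.8030e+01] F [-0.4  0.3  0.5] open 0.0514
shift [ 2.6  1.8 74.9] turn [-0.03  0.03  0.03]
181 [ 0.5535 -0.0974  0.1124] ((554.9702758789062, -98.51408386230469), (100.19371795654297, 15.643531799316406), 88.10243225097656)
((553.67724609375, -98.1802749633789), (104.32583618164062, 147.1966552734375), 87.77017974853516)
```

View pics/t4.png

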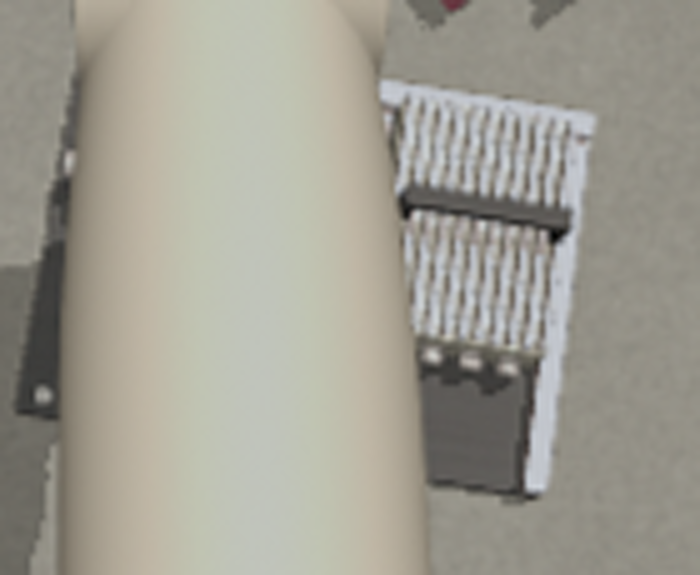

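The unit is fully in: the bar moved about 59.5 mm and its nose sits against the white stop (crop (490,100)). Now I'll grip the bolt handle.

Call:
play_rows --increments '[[[3, 2, 25], [0, 0, 0], 0.4], [[3, 2, 50], [0, 0, 0], 0.4], [[3, 2, 68], [0, 0, 0], 0.4], [[3, 2, 75], [0, 0, 0], 0.4], [[3, 2, 75], [0, 0, 0], 0.4], [[3, 2, 75], [0, 0, 0], 0.8], [[3, 2, 75], [0, 0, 0], 1], [[3, 2, 75], [0, 0, 0], 1], [[3, 2, 75], [0, 0, 0], 1], [[3, 2, 75], [0, 0, 0], 1], [[3, 2, 75], [0, 0, 0], 1]]' --grip_force 30

```text
time: 8.55
ee_pos: [0.5612, 0.0848, 0.0945]
tcp_rot: [179.8, 0.0, 88.0]
wrist_force: [3.2, -2.0, 6.0]
opening: 0.0149
grasp_force: 30.3
```

Call:
play_rows --increments '[[[-4, 0, 0], [0, 0, 0], 1], [[-8, 0, 0], [0, 0, 0], 1], [[-12, 0, 0], [0, 0, 0], 1], [[-16, 0, 0], [0, 0, 0], 1], [[-20, 0, 0], [0, 0, 0], 1], [[-24, 0, 0], [0, 0, 0], 1], [[-24, 0, 0], [0, 0, 0], 1]]'

```text
time: 9.25
ee_pos: [0.5603, 0.061, 0.0945]
tcp_rot: [179.9, -0.0, 88.0]
wrist_force: [2.9, -0.8, 5.9]
opening: 0.0154
grasp_force: 30.4
```

Call:
play_rows --increments '[[[-3, 0, 0], [0, 0, 0], 1], [[-6, 0, 0], [0, 0, 0], 1], [[-9, 0, 0], [0, 0, 0], 1], [[-12, 0, 0], [0, 0, 0], 1], [[-15, 0, 0], [0, 0, 0], 1], [[-18, 0, 0], [0, 0, 0], 1], [[-20, 0, 0], [0, 0, 0], 1], [[-20, 0, 0], [0, 0, 0], 1]]'

```text
time: 10.05
ee_pos: [0.5597, 0.045, 0.0946]
tcp_rot: [179.9, -0.5, 88.2]
wrist_force: [3.1, 23.2, 5.1]
opening: 0.0152
grasp_force: 30.2
```

The bolt stopped at about 40 mm with 23 N against it. I'll ease off, lift clear and look.

Call:
play_rows --increments '[[[-16, 0, 0], [0, 0, 0], 1], [[-16, 0, 0], [0, 0, 0], 0.4], [[-16, 0, 0], [0, 0, 0], 0.4], [[-16, 0, 0], [0, 0, 0], 0.4], [[-16, 0, -25], [0, 0, 0], 0.4], [[-16, 0, -60], [0, 0, 0], 0.4], [[10, 0, -100], [0, 0, 0], 0.4], [[50, 0, -110], [0, 0, 0], 0.4], [[90, 0, -110], [0, 0, 0], 0.4], [[130, 0, -110], [0, 0, 0], 0.4], [[170, 0, -110], [0, 0, 0], 0.4], [[170, 0, -110], [0, 0, 0], 0.4]]'

```text
time: 11.25
ee_pos: [0.5642, 0.2148, 0.2025]
tcp_rot: [-179.9, -0.0, 88.2]
wrist_force: [-0.0, -0.9, -0.4]
opening: 0.051
grasp_force: 0.0
```

```bash
python3 - <<'E'
from h import *
I,D=snap('top'); P=cloud('top',D); Z=P[...,2]; J,E=snap('side')
X,Y=P[...,0],P[...,1]
def f(n,x0,x1,y0,y1,z0,z1):
    m=(D>0)&(Z>z0)&(Z<z1)&(X>x0)&(X<x1)&(Y<y1)&(Y>y0); q=P[m]
    print(n,m.sum(),q.mean(0).round(4) if m.sum() else '',cv2.minAreaRect((q[:,:2]*1000).astype(np.float32)) if m.sum() else '')
f('bar',.5,.6,-.16,-.03,.1,.125); f('fins',.4,.7,-.16,-.03,.068,.085); f('handle',.5,.62,0,.13,.09,.115); f('ear',.5,.62,-.03,.01,.06,.075)
a=cv2.resize(I[150:215,290:410,::-1],None,fx=6.6,fy=6.6,interpolation=cv2.INTER_CUBIC)[:300,:790]
u,v=map(int,proj('side',[.56,0,.06])); b=cv2.resize(J[v-22:v+22,u-60:u+60,::-1],(a.shape[1],290),interpolation=cv2.INTER_CUBIC); print(u,v)
cv2.imwrite('pics/t5.png',np.vstack([a,b]))
E
```

```text
bar 182 [ 0.5535 -0.0974  0.1124] ((553.5474243164062, -98.3846206665039), (100.34574890136719, 15.214157104492188), 88.2173843383789)
fins 811 [ 0.5527 -0.0985  0.0761] ((554.7236328125, -98.15807342529297), (104.31979370117188, 146.78565979003906), 88.00765991210938)
handle 30 [0.5581 0.0465 0.1054] ((558.9140014648438, 46.42636489868164), (13.717132568359375, 13.864103317260742), 47.43579864501953)
ear 43 [ 0.5578 -0.007   0.0672] ((557.8331909179688, -5.762546539306641), (25.842878341674805, 29.687171936035156), 52.35369873046875)
338 215
```

View pics/t5.png

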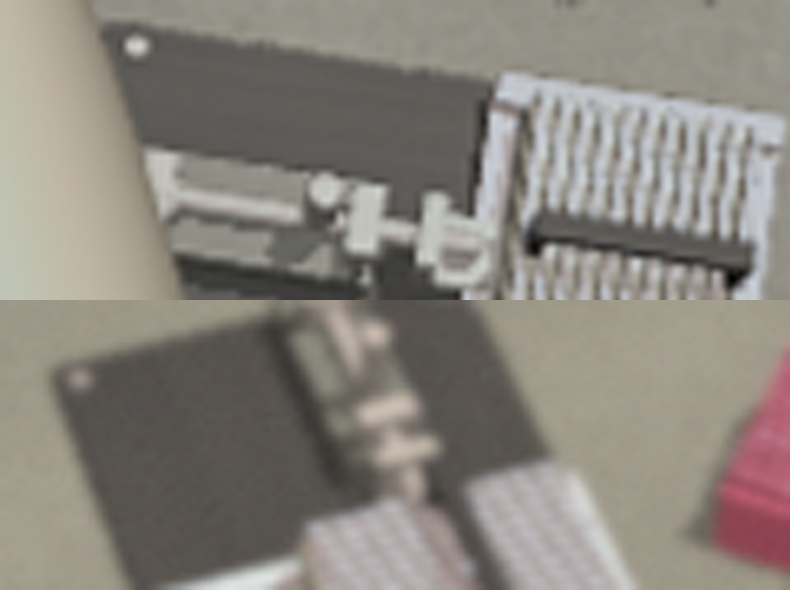

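The top view shows the rod through the keeper at crop (440,245), but the handle at (325,190) has moved only about 39 mm. I'll push it from behind with closed fingers so they stay clear of the front strap.

```bash
python3 mv.py 560 78 90 88
```

```text
t 11.35 pos [564.4 211.5 202.8] rot [-1.7996e+02  4.0000e-02  8.8100e+01] F [-0.2  0.3 -0.2] open 0.0512
shift [-1.335e+02  1.000e-01  1.129e+02] turn [-0.04  0.04  0.1 ]
```

Call:
play_rows --increments '[[[-45, 0, 0], [0, 0, 0], 1], [[-90, 0, 0], [0, 0, 0], 1], [[-125, 0, 20], [0, 0, 0], 1], [[-132, 0, 40], [0, 0, 0], 1], [[-132, 0, 65], [0, 0, 0], 1], [[-132, 0, 90], [0, 0, 0], 1], [[-132, 0, 108], [0, 0, 0], 1], [[-132, 0, 112], [0, 0, 0], 1], [[-132, 0, 112], [0, 0, 0], 1], [[-132, 0, 112], [0, 0, 0], 1]]'

```text
time: 12.35
ee_pos: [0.5605, 0.0785, 0.0925]
tcp_rot: [179.9, -0.0, 88.0]
wrist_force: [1.1, -0.3, -0.4]
opening: 0.0
grasp_force: 0.0
```

Contact is expected near TCP y of about 65 mm, and a full throw near 58 mm.

Call:
play_rows --increments '[[[-4, 0, 0], [0, 0, 0], 1], [[-8, 0, 0], [0, 0, 0], 1], [[-11, 0, 0], [0, 0, 0], 1], [[-13, 0, 0], [0, 0, 0], 1], [[-15, 0, 0], [0, 0, 0], 1], [[-16, 0, 0], [0, 0, 0], 1], [[-16, 0, 0], [0, 0, 0], 1]]'

```text
time: 13.05
ee_pos: [0.5596, 0.0645, 0.0915]
tcp_rot: [180.0, -0.2, 88.1]
wrist_force: [0.9, 10.3, 0.4]
opening: -0.0001
grasp_force: 4.9
```

Call:
play_rows --increments '[[[-2, 0, 0], [0, 0, 0], 1], [[-3, 0, 0], [0, 0, 0], 1], [[-4, 0, 0], [0, 0, 0], 1], [[-4, 0, 0], [0, 0, 0], 1]]'

```text
time: 13.45
ee_pos: [0.5596, 0.0642, 0.0916]
tcp_rot: [180.0, -0.6, 88.3]
wrist_force: [-0.1, 31.2, -0.2]
opening: -0.0003
grasp_force: 15.4
```

```bash
python3 - <<'E'
from h import *
np.set_printoptions(linewidth=200)
L=np.load('last_top.npz'); I,D=L['I'],L['D']; P=cloud('top',D)
th=np.radians(-2); R=np.array([[np.cos(th),np.sin(th)],[-np.sin(th),np.cos(th)]])
q=(P[...,:2]*1000-[525.7,-4.1])@R.T; Z=P[...,2]*1000
for v in range(176,193):
    u=np.arange(330,372); print(v, ' '.join(f'{int(z):3d}' for z in Z[v,u]))
print('y at v=182', q[182,330:372,1].round(0).astype(int)); print('x at u=340..',q[176:193,350,0].round(0))
# corners of strap etc via rays in dock frame
def dk(u,v,z): return ((ray('top',u,v,z)[:2]*1000-[525.7,-4.1])@R.T).round(1)
for n,(a,b),z in [('handle',(325,190),.102),('strapL',(348,215),.068),('strapR',(384,222),.068),('earL',(421,232),.068),('earR',(448,238),.068)]: print(n,dk(290+a/6.6,150+b/6.6,z))
print('before: handle',dk(205+449/3.7,140+136/3.7,.102),'tip',dk(205+538/3.7,140+165/3.7,.052),'strapL',dk(205+511/3.7,140+158/3.7,.068),'end',dk(205+365/3.7,140+138/3.7,.052))
E
```

```text
176  41  41  41  42  41  41  41  43 108 109  12  11  15  12  15   9  11  15  16  13  13  13  13  12  14  18  13   8  15  15  13  13  21  30  27  28  31  33  61  62  78  63
177  45  43  46  43  40  40  38 107 110 108 111  41  43  43  45  45  14  11   9  13  11  11   7  11  13  17  11  13  12  12  13  11  23  30  30  30  26  35  61  69  74  65
178  43  37  39  40  41  42 103 109 109 109 107 108  42 1167  68  69  68  64  18  12  11  16  10  14  11   8  13  12  14  17  12  15  28  27  31  29  30  40  64  72  77  63
179  45  43  43  41  40  43  98 109 111 108 108 108  44  71  68  64  67  67  12  14  12  11  12  14  67  65  69   9  10  13  15  13  29  31  33  26  29  44  64  77  76  64
180  54  57  55  55  45  42  97 109 105 109 108  44  42  70  70  66  70  68  10   8  12  12  12  12  70  68  74  69  12  12  14  10  32  28  30  32  28  46  63  76  77  67
181  60  58  55  55  60  60  86 101 102 104  97  42  41  66  67  66  68  68  15  18  11  11  10  10  68  69  66  10  11  11  14   9  31  28  29  25  20  53  63  80  74 112
182  54  59  59  61  57  59  74  90  93  92  82  58  55  74  70  69
[... 1563 characters left out ...]
 10  13  12  40  46  50  49  35  40  38  37  35  38  38  37  39  38  60  68  76  67  64  80
192  13  18  18  20  23  26  26  33  29  34  39  41  41  43  38  39   9   9  12  11  12  10  12   5  31  38  38  37  37  34  35  39  37  40  36  41  64  72  79  63  62  77
y at v=182 [ 75  72  69  66  63  60  57  54  51  48  45  42  38  36  33  30  26  23  18  15  12   8   5   3   2  -1  -4  -9 -12 -15 -21 -23 -25 -29 -32 -35 -38 -38 -41 -42 -43 -45]
x at u=340.. [71. 69. 65. 62. 58. 55. 52. 37. 34. 30. 28. 36. 33. 28. 25. 22. 19.]
handle [32.8 49.2]
strapL [31.7 36.2]
strapR [31.1 19.1]
earL [29.1  1.4]
earR [ 28.3 -11.4]
before: handle [32.8 88.3] tip [33.3 11.1] strapL [31.5 35. ] end [ 33.1 159.2]
```

The rod tip is past the keeper with free space ahead of it, and the handle is about 6 mm short of the strap. So either the bolt started partly thrown and is now at its stop, or something is blocking it. Pulling it back to measure the full travel will tell which.

Call:
play_rows --increments '[[[8, 0, 0], [0, 0, 0], 1], [[8, 0, -30], [0, 0, 0], 0.6], [[-2, 0, -50], [0, 0, 0], 0.4], [[-14, 0, -50], [0, 0, 0], 0.4], [[-14, 0, -50], [0, 0, 0], 0.4], [[-14, 0, -50], [0, 0, 0], 0.4], [[-14, 0, -25], [0, 0, 0], 0.4], [[-14, 0, -5], [0, 0, 0], 0.4], [[-14, 0, 0], [0, 0, 0], 0.4], [[-14, 0, 0], [0, 0, 0], 0.9], [[-14, 0, 0], [0, 0, 0], 1], [[-14, 0, 0], [0, 0, 0], 1], [[-14, 0, 0], [0, 0, 0], 1], [[-14, 0, 0], [0, 0, 0], 1]]'

```text
time: 14.85
ee_pos: [0.5596, 0.0451, 0.0923]
tcp_rot: [179.9, -0.0, 88.0]
wrist_force: [2.7, 1.0, 3.3]
opening: 0.0153
grasp_force: 30.6
```

Call:
play_rows --increments '[[[4, 0, 0], [0, 0, 0], 1], [[8, 0, 0], [0, 0, 0], 1], [[12, 0, 0], [0, 0, 0], 1], [[16, 0, 0], [0, 0, 0], 1], [[20, 0, 0], [0, 0, 0], 1], [[24, 0, 0], [0, 0, 0], 1], [[28, 0, 0], [0, 0, 0], 1], [[32, 0, 0], [0, 0, 0], 1], [[36, 0, 0], [0, 0, 0], 1], [[38, 0, 0], [0, 0, 0], 1], [[40, 0, 0], [0, 0, 0], 1], [[42, 0, 0], [0, 0, 0], 1], [[44, 0, 0], [0, 0, 0], 1], [[46, 0, 0], [0, 0, 0], 1], [[47, 0, 0], [0, 0, 0], 1], [[47, 0, 0], [0, 0, 0], 1]]'

```text
time: 16.45
ee_pos: [0.5614, 0.0912, 0.0923]
tcp_rot: [179.9, 0.1, 88.0]
wrist_force: [5.1, -7.7, 5.8]
opening: 0.0153
grasp_force: 31.0
```

Total travel is 46 mm, so the bolt had been fully thrown and had simply started about 6 mm in. I'll throw it again all the way.

Call:
play_rows --increments '[[[-5, 0, 0], [0, 0, 0], 1], [[-10, 0, 0], [0, 0, 0], 1], [[-14, 0, 0], [0, 0, 0], 1], [[-18, 0, 0], [0, 0, 0], 1], [[-22, 0, 0], [0, 0, 0], 1], [[-26, 0, 0], [0, 0, 0], 1], [[-30, 0, 0], [0, 0, 0], 1], [[-34, 0, 0], [0, 0, 0], 1], [[-38, 0, 0], [0, 0, 0], 1], [[-42, 0, 0], [0, 0, 0], 1], [[-45, 0, 0], [0, 0, 0], 1], [[-47, 0, 0], [0, 0, 0], 1], [[-49, 0, 0], [0, 0, 0], 1], [[-49, 0, 0], [0, 0, 0], 1]]'

```text
time: 17.85
ee_pos: [0.5596, 0.045, 0.0923]
tcp_rot: [179.9, -0.2, 88.1]
wrist_force: [4.2, 10.5, 5.2]
opening: 0.0149
grasp_force: 30.9
```

Call:
play_rows --increments '[[[0, 0, 0], [0, 0, 0], 0.4], [[0, 0, 0], [0, 0, 0], 0.4], [[0, 0, 0], [0, 0, 0], 0.4], [[0, 0, -25], [0, 0, 0], 0.4], [[0, 0, -60], [0, 0, 0], 0.4], [[0, 0, -100], [0, 0, 0], 0.4], [[0, 0, -100], [0, 0, 0], 0.4]]'

```text
time: 18.55
ee_pos: [0.5604, 0.043, 0.1967]
tcp_rot: [179.6, -0.0, 88.0]
wrist_force: [-0.3, -0.6, 0.3]
opening: 0.0511
grasp_force: 0.0
```

```bash
python3 mv.py 444 349 192 98.5
```

```text
t 18.55 pos [560.4  43.  196.7] rot [ 1.7959e+02 -4.0000e-02  8.8000e+01] F [-0.3 -0.6  0.3] open 0.0511
shift [ 301.8 -127.     4. ] turn [  0.41  -0.   -10.51]
```

Call:
play_rows --increments '[[[40, -17, 0], [0, 0, -2], 0.4], [[80, -34, 0], [0, 0, -4], 0.4], [[120, -51, 0], [0, 0, -6], 0.4], [[160, -68, 0], [0, 0, -8], 0.4], [[200, -85, 0], [0, 0, -10], 0.4], [[240, -102, 0], [0, 0, -10.5], 0.4], [[280, -119, 0], [0, 0, -10.5], 0.4], [[302, -127, 2], [0, 0, -10.5], 0.4], [[302, -127, 2], [0, 0, -10.5], 0.4], [[302, -127, 2], [0, 0, -10.5], 0.4]]'

```text
time: 19.55
ee_pos: [0.442, 0.3491, 0.1885]
tcp_rot: [-179.9, 0.1, 98.6]
wrist_force: [-0.2, -0.3, 0.4]
opening: 0.0512
grasp_force: 0.0
```

```bash
python3 mv.py 444 349 83 98.5;python3 - <<'E'
from h import *
I,D=snap('top'); J,E=snap('side')
u,v=map(int,proj('side',[.444,.35,.09])); a=cv2.resize(J[v-25:v+25,u-35:u+35,::-1],None,fx=8,fy=8,interpolation=cv2.INTER_CUBIC)
P=cloud('top',D);q=P[...]; m=(D>0)&(P[...,2]>.09)&(P[...,2]<.115)&(abs(P[...,0]-.56)<.03)&(abs(P[...,1]-.05)<.05); print('handle',m.sum(),P[m].mean(0))
m=(D>0)&(P[...,2]>.1)&(P[...,2]<.125)&(abs(P[...,0]-.55)<.05)&(abs(P[...,1]+.1)<.06); print('bar',m.sum(),P[m].mean(0))
cv2.imwrite('pics/s6.png',a)
E
```

```text
t 19.55 pos [442.  349.1 188.5] rot [-1.7993e+02  6.0000e-02  9.8570e+01] F [-0.2 -0.3  0.4] open 0.0512
shift [ -0.2   2.  105.5] turn [-0.07  0.06  0.07]
handle 29 [0.55840897 0.04642346 0.10551188]
bar 181 [ 0.55343581 -0.09766801  0.11253688]
```

View pics/s6.png

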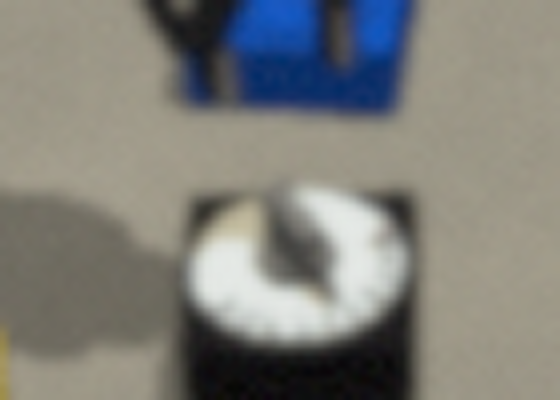

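The side crop shows the black meter's knob at (295,240), nose towards (330,300), with the open fingers above it (seen against the blue look-alike by parallax). I'll descend and grip.

Call:
play_rows --increments '[[[0, 2, 30], [0, 0, 0], 0.4], [[0, 2, 60], [0, 0, 0], 0.4], [[0, 2, 85], [0, 0, 0], 0.4], [[0, 2, 100], [0, 0, 0], 0.4], [[0, 2, 105], [0, 0, 0], 0.4], [[0, 2, 105], [0, 0, 0], 0.4], [[0, 2, 105], [0, 0, 0], 0.8], [[0, 2, 105], [0, 0, 0], 1], [[0, 2, 105], [0, 0, 0], 1], [[0, 2, 105], [0, 0, 0], 1], [[0, 2, 105], [0, 0, 0], 1], [[0, 2, 105], [0, 0, 0], 1]]' --grip_force 25

```text
time: 20.85
ee_pos: [0.4437, 0.3498, 0.0856]
tcp_rot: [-180.0, -0.1, 98.5]
wrist_force: [-7.2, -1.1, 8.0]
opening: 0.0134
grasp_force: 27.2
```

```bash
python3 -c "
from h import *;s=telemetry.get_obs();print(s['torque'],s['q'].round(1),s['ee_pos'],s['tcp_rot'])"
```

```text
[-0.23255804  1.48109094 -0.01572441] [ 3.820e+01  7.000e+00 -5.900e+00  7.710e+01  1.000e-01  1.197e+02] [0.44365145 0.34981925 0.08564721] [-1.79964321e+02 -6.01724923e-02  9.85496722e+01]
```

Call:
play_rows --increments '[[[0, 0, 0], [0, 0, -5], 1], [[0, 0, 0], [0, 0, -10], 1], [[0, 0, 0], [0, 0, -15], 1], [[0, 0, 0], [0, 0, -20], 1], [[0, 0, 0], [0, 0, -25], 1], [[0, 0, 0], [0, 0, -30], 1], [[0, 0, 0], [0, 0, -35], 1], [[0, 0, 0], [0, 0, -40], 1], [[0, 0, 0], [0, 0, -45], 1], [[0, 0, 0], [0, 0, -50], 1], [[0, 0, 0], [0, 0, -54], 1], [[0, 0, 0], [0, 0, -54], 1], [[0, 0, 0], [0, 0, -54], 1]]'

```text
time: 22.15
ee_pos: [0.4439, 0.3501, 0.0857]
tcp_rot: [179.9, -0.1, 152.6]
wrist_force: [-5.5, 0.7, 5.5]
opening: 0.0131
grasp_force: 27.0
```

```bash
python3 -c "
from h import *;s=telemetry.get_obs();print(s['torque'],s['wrist_force'],s['ee_pos'],s['tcp_rot'])"
```

```text
[0.20258336 1.16001835 0.08122354] [-5.54674522  0.65821322  5.47338247] [0.44390156 0.35008757 0.08565963] [ 1.79927236e+02 -5.50444973e-02  1.52562996e+02]
```

Zero is expected at a yaw of about 160.5°, so I'll go on in small steps.

Call:
play_rows --increments '[[[0, 0, 0], [0, 0, -2], 1], [[0, 0, 0], [0, 0, -4], 1], [[0, 0, 0], [0, 0, -6], 1], [[0, 0, 0], [0, 0, -6], 1]]'

```text
time: 22.55
ee_pos: [0.4439, 0.3501, 0.0856]
tcp_rot: [179.9, -0.1, 158.6]
wrist_force: [-6.9, 1.4, 6.3]
opening: 0.0135
grasp_force: 27.0
```

```bash
python3 -c "
from h import *;s=telemetry.get_obs();print(s['torque'],s['wrist_force'],s['ee_pos'],s['tcp_rot'])"
```

```text
[0.20602126 1.09911535 0.03824251] [-6.91674071  1.41495439  6.3245445 ] [0.44389328 0.3501249  0.08563892] [ 1.79919314e+02 -5.06786078e-02  1.58622105e+02]
```

Call:
play_rows --increments '[[[0, 0, 0], [0, 0, -1], 1], [[0, 0, 0], [0, 0, -2], 1], [[0, 0, 0], [0, 0, -3], 1], [[0, 0, 0], [0, 0, -3], 1]]'

```text
time: 22.95
ee_pos: [0.4439, 0.3502, 0.0856]
tcp_rot: [179.9, -0.1, 161.6]
wrist_force: [-6.1, 1.2, 5.8]
opening: 0.0135
grasp_force: 27.3
```

```bash
python3 -c "
from h import *;s=telemetry.get_obs();print(s['torque'],s['wrist_force'],s['ee_pos'],s['tcp_rot'])"
```

```text
[ 0.25035716  1.22726453 -0.38936026] [-6.0700843  1.2121603  5.8265841] [0.44387506 0.35016457 0.08564908] [ 1.79909016e+02 -5.56269837e-02  1.61553580e+02]
```

Call:
play_rows --increments '[[[0, 0, 0], [0, 0, -1], 1], [[0, 0, 0], [0, 0, -2], 1], [[0, 0, 0], [0, 0, -2], 1]]'

```text
time: 23.25
ee_pos: [0.444, 0.3501, 0.0857]
tcp_rot: [179.9, -0.0, 163.5]
wrist_force: [-5.8, 0.5, 7.1]
opening: 0.0138
grasp_force: 37.8
```

```bash
python3 -c "
from h import *;s=telemetry.get_obs();print(s['torque'],s['wrist_force'],s['ee_pos'],s['tcp_rot'])"
```

```text
[ 0.19927798  1.1835861  -0.82741662] [-5.83000983  0.45686928  7.14053211] [0.4439684  0.35009922 0.08570449] [ 1.79907715e+02 -4.46819531e-02  1.63509363e+02]
```

The stop is reached: torque is up to 0.83 Nm. I'll release, rise and retreat.

Call:
play_rows --increments '[[[0, 0, 0], [0, 0, 1], 1], [[0, 0, 0], [0, 0, 1], 0.4], [[0, 0, 0], [0, 0, 1], 0.4], [[0, 0, 0], [0, 0, 1], 0.4], [[0, 0, 0], [0, 0, 1], 0.4], [[0, 0, -30], [0, 0, 1], 0.4], [[0, 0, -70], [0, 0, 1], 0.4], [[0, 0, -110], [0, 0, 1], 0.4], [[0, 0, -150], [0, 0, 1], 0.4], [[45, 15, -170], [0, 0, 1], 0.4], [[90, 30, -170], [0, 0, 1], 0.4], [[135, 45, -170], [0, 0, 1], 0.4], [[180, 60, -170], [0, 0, 1], 0.4], [[180, 60, -170], [0, 0, 1], 0.4], [[180, 60, -170], [0, 0, 1], 0.4]]'

```text
time: 24.75
ee_pos: [0.288, 0.4586, 0.2543]
tcp_rot: [-180.0, 0.0, 162.7]
wrist_force: [0.4, 0.1, 0.4]
opening: 0.0514
grasp_force: 0.0
```

```bash
python3 - <<'E'
from h import *
I,D=snap('top'); P=cloud('top',D); Z=P[...,2]
def f(n,x0,x1,y0,y1,z0,z1):
    m=(D>0)&(Z>z0)&(Z<z1)&(P[...,0]>x0)&(P[...,0]<x1)&(P[...,1]<y1)&(P[...,1]>y0); q=P[m]
    print(n,m.sum(),q.mean(0).round(4) if m.sum() else '',cv2.minAreaRect((q[:,:2]*1000).astype(np.float32)) if m.sum() else '')
f('knob',.4,.49,.3,.4,.08,.1); f('meter',.38,.51,.28,.42,.043,.06); f('bar',.5,.6,-.16,-.03,.1,.125); f('handle',.5,.62,0,.13,.09,.115)
cv2.imwrite('pics/t7.png',cv2.resize(I[110:260,195:415,::-1],None,fx=3.6,fy=3.6,interpolation=cv2.INTER_CUBIC))
E
```

```text
knob 82 [0.4448 0.3487 0.0894] ((449.6104736328125, 348.4175109863281), (14.630498886108398, 54.040401458740234), 70.9640121459961)
meter 1160 [0.4419 0.3484 0.0525] ((443.99200439453125, 350.16912841796875), (116.31669616699219, 114.782470703125), 70.65157318115234)
bar 179 [ 0.5533 -0.0975  0.1127] ((554.0939331054688, -98.42744445800781), (100.07398223876953, 15.66259479522705), 86.76016235351562)
handle 28 [0.5586 0.0465 0.1058] ((558.9395751953125, 46.59906005859375), (14.375592231750488, 13.479164123535156), 41.38296127319336)
```

View pics/t7.png

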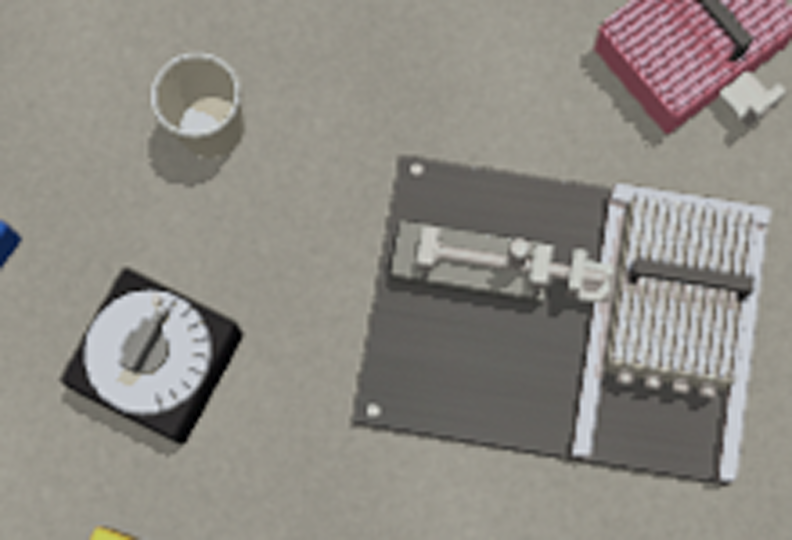

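The final picture shows the pointer nose at the zero tick beside the pin (crop (165,308)). The knob axis reads -19.0° against -19.4° for the meter. The bolt is through the keeper at (590,275), the unit is at the stop, and the arm is touching nothing.

```bash
python3 -c "
from workcell import workorder
print(workorder.job_done())"
```

```text
the job is handed in; nothing more can be done
None
```

I handed the job in at about 25 s: the unit is home against the back stop, the bolt is thrown its full 46 mm through the keeper, the peak pointer is back at zero, and I didn't touch the tester, cup or screwdriver.

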